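Find the lever's balance point and seat it on the V-block

ROBOT

A 6-joint arm with a two-finger parallel gripper is mounted at the origin on the work surface. World frame = base frame: x ahead of the robot, y to its left, z up, the work surface at z = 0. Lengths are in mm, angles in rad, forces in N, time in s.
With the tool pointing down it reaches from about 425 to 925 mm from the base axis. Payload 12.5 kg.
Tool frame: the origin (TCP) lies on the centre line of the jaws, within the pads' length; the fingertips stand 19 mm ahead of it and the grasp point (between the pads) is the TCP; y points along the fingers, x is the direction in which the jaws open and shut, and the axes are right-handed (so a half turn about y gives the same grasp; the last joint's range is limited). The gripper opens to 85 mm and grips with 20 to 120 N. Pads are 22 mm wide; open, the fingers measure 114 mm over their backs; the gripper's body (76 mm by 85 mm) begins 54 mm behind the grasp point. The pads swing forward as they close: fully open they stand 13 mm farther back than shut.
Start: joints at [1.198, 0.491, 1.559, -0, 1.092, -0.106], TCP at [164.76, 602.907, 250.327] pointing down, gripper open.
Joint ranges: [-3.1, 3.1], [-0.84, 2.19], [0.05, 2.79], [-1.13, 4.28], [0.06, 2.93], [-2.69, 2.69]. Speed limits (rad/s): [2.22, 2.22, 2.79, 3.14, 3.14, 3.14].

INTERFACE

Orientations are given as a rotation vector (axis times angle).
In Python, from rig import arm gives the robot as it stands. The module is installed in compiled form; this text tells all that it offers.
- The arm moves only by the tool send_rows, never from a script. Its argument "motion" is a list of rows, each a list of 5 numbers: the finger opening in m, from 0 to 0.0854, then the shift along the tool's x, y, z in m, then the turn about the tool's y in rad. A call has exactly 5 rows; each row is the pose to reach, as a shift and turn from the pose commanded when the call began, along the tool's axes at that moment; what a row does not reach only later rows make up. A row lasts 1/8 s, in which the tool goes at most 62.5 mm and 10.7 degrees, less where a joint would pass 70% of its speed; a pose out of reach is approached as far as the arm can. A call with a gripper value outside its range is refused whole. The fingers move at their own pace and stop on an object; the grip force is fixed at half the most. Time passes only in rows, so rows that repeat a pose let the fingers close, or fill a call up. It gives the time, the measured TCP pose, the force and the opening at its end, in the units of the state.
- arm.sense(): the state, without advancing time (a new reading comes with each control period).
- arm.read_camera(name): name is "side" or "top"; returns the picture (420x560x3 uint8, red, green, blue); there is no depth.
- arm.camera_params(name): a dict with "fovy" (degrees; the focal length in pixels is half the picture's height over the tangent of half this angle, whatever the lens; pixels are square), "cx", "cy" (the principal point, pixels), "position" and "orientation" of the camera in the world. Camera axes: x right, y down, z forward; pixel columns grow to the right and rows downward; lengths in mm; the calibration is good to about 2 mm. A picture is of the moment at which its call begins. camera_params takes no time and is no camera call.
- arm.hand_in(): hands the job in, once; it reports no verdict.
The state is a dict: "clock": time; "joints": joint angles; "joint_vel": joint speeds; "tau": joint torques, N m; "tcp_pos": TCP position; "eef_rot": TCP orientation; "wrist_force": force on the tool from outside, world axes, zero at the start; "torque": the same for the moment, N m; "opening": finger opening in mm.
Only numpy, scipy, OpenCV 4.12 (cv2) and the standard library are available. Lean on these libraries where they do the work, as an engineer would, in place of code of your own. Each camera call takes 0.05 s, during which the arm holds its last target. There are 200 camera calls.

TASK

The hollow lever in the two-post rack has a counterweight hidden inside it at an unknown place. Lift the lever slightly at trial points to find where it balances without tipping, then carry it level to the narrow grey ceramic V-block and set it gently in the groove, upright and lying along it, so that it stays level on that block alone when you let go. Never let the lever tip over to one side or end, never press it hard on the brittle ceramic, and leave the gear, hub, bearing ring, wrench and setting block where they are.

Things in the scene. Friction and masses are not known exactly. Their poses are not given: they have to be found in the camera images.
- lever: straight hollow bare aluminium lever, a bar 18 mm wide (x), 340 long (y), 55 tall (z) on its narrow edge, ends alike. Origin: centre of underside. 0.55-0.75 kg; a weight locked inside at an unseen place puts the balance point anywhere within 75 mm either way of mid-length along y, new each time. It starts in the rack, mid-length within 10 mm of the rack's middle
- lever_grip (a point): point on the lever at mid-length, 39 mm above its underside, 16 mm below its top edge: a good height to grip across the 18 mm width from above, also at other places along y; fingertips then clear the V-block's cheeks, even directly over it. Gripped off balance, the lever loads the wrist with its weight times the distance, or turns in a weak grip, heavy end staying down
- rack: fixed steel rack, base 50 x 260 x 10 mm (x, y, z), origin at the centre of its underside; two posts 14 mm thick at y = +115 and -115 mm, 64 mm wide along x, each with a truncated V on top along y: flat floor 26 mm wide at height 35 mm, 45-degree cheeks up to 45 mm. The lever can be gripped between them, up to 80 mm from the rack's middle
- vblock: fixed grey ceramic V-block, origin at the centre of its underside: foot 70 x 50 x 20 mm (x, y, z), then a pillar 64 mm wide but only 16 mm thick along y, with a truncated V on top along y: flat floor 26 mm wide at height 75 mm, 45-degree cheeks up to 85 mm. The balance point must lie within 8 mm of its middle. More than 35 N from the lever (weight about 6.5 N) chips it
- gear: loose brass master gear lying flat, 70 mm across, 24 mm high, bystander; origin at the centre of its underside
- hub: loose dark steel splined hub standing on its flange, 36 mm across, 29 mm high, bystander between rack and V-block; origin at the centre of its underside
- race: loose steel bearing ring lying flat, 36 mm across, 12 mm high, bystander between rack and V-block; origin at the centre of its underside
- wrench: loose 160 mm wrench lying flat on the plate to the robot's left, bystander; origin under its middle
- setting_block: loose steel setting block, 50 x 75 x 25 mm, on the plate to the robot's right, bystander; origin at the centre of its underside
Things that resemble listed ones, but are neither listed nor needed, are in the scene too. Of the things that look like the vblock, take the one that is farthest to the robot's left at the start.

How it is judged:
By the outcome, as a careful person would: the job done as asked, in the order asked, and still so for the second after the job is handed in, with the robot touching nothing.
It also fails if it takes over 67 s, if anything falls off the work surface, if the arm or the gripper's body presses on something with over 40 N, if the wrist force passes 120 N, or if a joint passes its speed limit or range.

## Working session

There is one attempt and no reset: what is moved stays moved. The work goes in short steps, Python scripts to look and compute and a tool call to move; the robot and the scene stay as the last step left them, time stands still between calls to the robot, and variables do not carry over. Pictures are saved under pics/ and viewed, about 8 in all and at most 12, crops included, and the job is handed in when it is done.

Besides the shell and the picture viewer there is one more tool, called after "Request:" as a command line: name --pt "numbers of a row" for each row, then --argument value for the rest. send_rows: Moves the arm, as the interface text tells. Its arguments: {"type":"object","properties":{"motion":{"type":"array"}},"required":["motion"]}

```bash
mkdir -p pics; python3 - <<'E'
from rig import arm
import cv2
for n in("top","side"):
    cv2.imwrite(f"pics/{n}0.png",arm.read_camera(n)[:,:,::-1]); print(n,arm.camera_params(n))
print(arm.sense())
E
```

```text
top {'fovy': 42.353206916992846, 'cx': 289.4343450298869, 'cy': 220.43648068232721, 'position': array([ 399.46929697,   11.02681935, 1606.32890011]), 'orientation': array([-2.14117706,  2.20347468, -0.08620391])}
side {'fovy': 55.825369087691875, 'cx': 280.71751914746835, 'cy': 209.80776884066907, 'position': array([ 183.31007201, -723.46064741,  501.94850463]), 'orientation': array([-2.00905109,  0.43653143, -0.26335292])}
{'clock': 0.1, 'joints': array([ 1.19845148e+00,  4.91502991e-01,  1.55936696e+00, -3.42104202e-05,
        1.09172676e+00, -1.05601433e-01]), 'joint_vel': array([-0.00060773,  0.0008235 , -0.00242174,  0.00037628, -0.00045688,
       -0.0025136 ]), 'tau': array([ 2.37389031e-03, -6.19447231e+01, -2.62024355e+01, -1.12162825e-04,
        2.94602440e-03,  6.61586071e-06]), 'tcp_pos': array([164.66601032, 602.7351371 , 249.79128942]), 'eef_rot': array([-1.32420861, -1.00987717,  1.01127958]), 'wrist_force': array([ 0.52685789, -0.41051073, -0.46516189]), 'torque': array([-0.0270958 , -0.07271762,  0.03705172]), 'opening': 85.51419168217615}
```

View pics/top0.png

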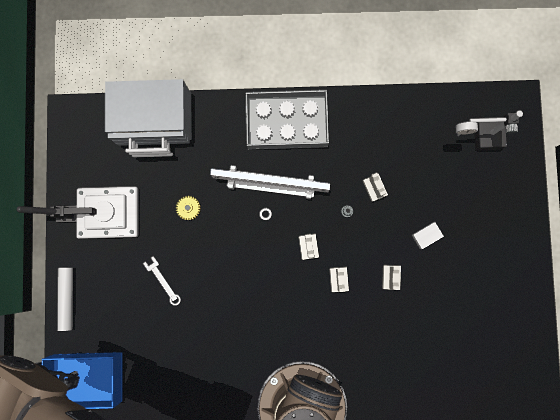

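View pics/side0.png

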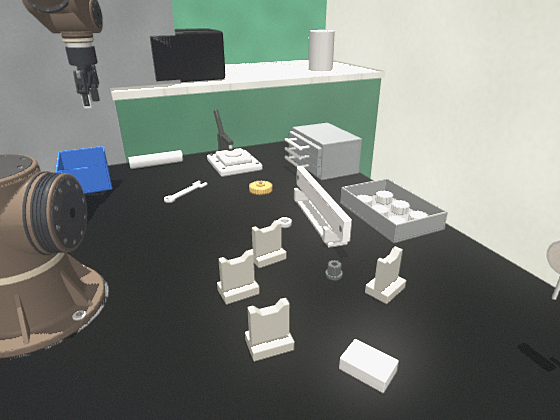

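Top view: V-block look-alikes are at (375,187), (309,246), (340,280) and (392,278). The robot's left is image left, so (309,246) is the candidate, seen at (268,243) in the side view. The lever runs from (211,173) to (329,187). The hub is at (347,211), the race at (265,214), the gear at (188,208). I'll confirm in an enlarged crop.

```bash
cat > h.py <<'E'
import numpy as np, cv2
from rig import arm
from scipy.spatial.transform import Rotation as R
def cam(n):
    p=arm.camera_params(n); return p,210/np.tan(np.radians(p["fovy"])/2),R.from_rotvec(p["orientation"]).as_matrix()
def px2w(n,u,v,z):
    p,f,M=cam(n); d=M@np.array([(u-p["cx"])/f,(v-p["cy"])/f,1]); P=p["position"]; return P+d*(z-P[2])/d[2]
def w2px(n,X):
    p,f,M=cam(n); c=M.T@(np.array(X,float)-p["position"]); return np.array([p["cx"]+f*c[0]/c[2],p["cy"]+f*c[1]/c[2]])
def crop(img,x0,y0,x1,y1,s,name):
    c=cv2.resize(np.ascontiguousarray(img[y0:y1,x0:x1,::-1]),None,fx=s,fy=s,interpolation=cv2.INTER_CUBIC)
    cv2.imwrite("pics/"+name,c)
E
python3 - <<'E'
from h import *
im=cv2.imread("pics/top0.png")[:,:,::-1]
a=cv2.resize(np.ascontiguousarray(im[155:215,200:340,::-1]),None,fx=5.5,fy=5.5,interpolation=cv2.INTER_CUBIC)
b=cv2.resize(np.ascontiguousarray(im[228:266,270:410,::-1]),None,fx=5.5,fy=5.5,interpolation=cv2.INTER_CUBIC)
cv2.imwrite("pics/c1.png",np.vstack([a,b])); print(a.shape)
for u,v in[(375,187),(309,246),(340,280),(392,278)]: print(px2w("top",u,v,60))
E
```

```text
(330, 770, 3)
[ 624.90269686 -226.5440903    60.        ]
[460.84713381 -31.60842003  60.        ]
[ 362.0562046  -116.37045317   60.        ]
[ 363.55853109 -263.66533231   60.        ]
```

View pics/c1.png

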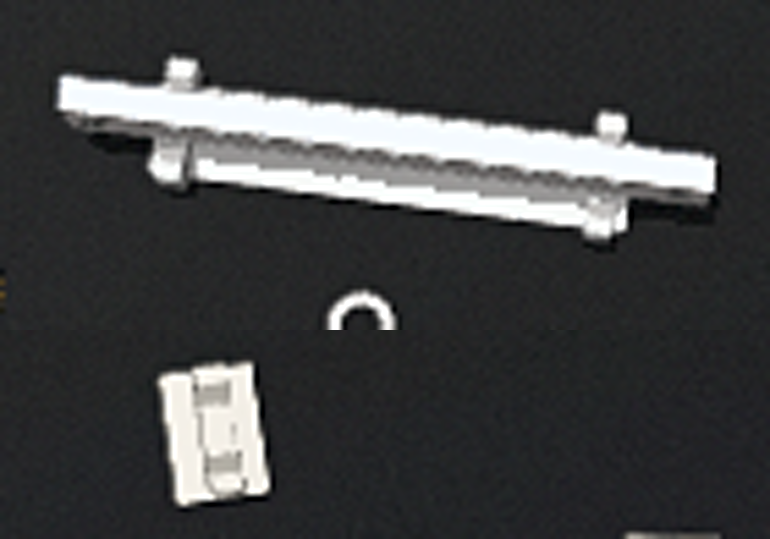

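Crop: the leftmost block at (309,246) has a foot, a narrow pillar and a V, so it fits. Lever top ends in the crop are (60,93) and (716,175). Next I'll compute poses and check them with overlays in both cameras.

```bash
cat > m.py <<'E'
from h import *
S=5.5
t=lambda x,y:(200+(x+.5)/S-.5,155+(y+.5)/S-.5)
b=lambda x,y:(270+(x+.5)/S-.5,228+(y-330+.5)/S-.5)
w=lambda p,z:px2w("top",*p,z)[:2]
A,B=w(t(60,93),90),w(t(716,175),90)
L=(A+B)/2; d=A-B; print("lever ends",A,B,"mid",L,"len",np.hypot(*d),"yaw",np.degrees(np.arctan2(-d[0],d[1])))
f=[w(b(*p),20) for p in[(160,375),(255,362),(270,492),(180,505)]]
print("foot sides",[np.hypot(*(f[i]-f[i-1])) for i in range(4)],"centre",np.mean(f,0))
e=(f[0]+f[3]-f[1]-f[2]);e2=f[0]+f[1]-f[2]-f[3]
print("yaw from y edges",np.degrees(np.arctan2(-e[0],e[1])),"x edges",np.degrees(np.arctan2(e2[1],e2[0])))
p1,p2=w(b(212,392),80),w(b(223,464),80); print("pillar",(p1+p2)/2,"yaw",np.degrees(np.arctan2((p1-p2)[1],(p1-p2)[0])),"sep",np.hypot(*(p1-p2)))
P=[w(t(*p),45) for p in[(183,72),(168,165),(612,127),(602,220)]]
print("post ends",P,"mid",np.mean(P,0))
for n,q,z in[("gear",(188,208),24),("hub",(347,211),29),("race",(265.5,214),12),("setting",(428,236),25)]: print(n,w(q,z))
E
python3 m.py
cat > ov.py <<'E'
import sys
from h import *
def box(img,n,o,yaw,sx,sy,z0,z1,col):
    M=R.from_euler('z',yaw,degrees=True).as_matrix()
    c=[[w2px(n,np.array([*o,0])+M@np.array([a*sx/2,b*sy/2,z])) for a,b in((-1,-1),(1,-1),(1,1),(-1,1))] for z in(z0,z1)]
    for k in c: cv2.polylines(img,[np.int32(np.round(np.array(k)*64))],True,col,1,cv2.LINE_AA,6)
E
```

```text
lever ends [678.66680435 241.60306116] [625.99495065 -94.63326074] mid [652.3308775   73.48490021] len 340.33687477711476 yaw -8.90310206407048
foot sides [np.float64(69.88276601663917), np.float64(51.08738221904024), np.float64(69.54272262569742), np.float64(48.26323151803808)] centre [461.31414251 -32.40218018]
yaw from y edges 6.354989156135938 x edges 5.871328858911684
pillar [461.72385426 -31.49029608] yaw 6.888116731682581 sep 37.24701174250708
post ends [array([696.27134671, 182.91560386]), array([646.67010987, 191.81389717]), array([659.97662465, -43.68518203]), array([610.54536217, -36.83875506])] mid [653.36586085  73.55139099]
gear [584.16310899 319.57837966]
hub [ 561.10973521 -146.65540492]
race [560.98483003  92.6349366 ]
setting [ 481.4254174  -380.00983803]
```

```bash
python3 - <<'E'
from ov import *
out=[]
for n in("top","side"):
    im=cv2.imread(f"pics/{n}0.png")
    x0,y0,x1,y1=(200,155,340,265) if n=="top" else (240,160,360,280)
    big=im.copy()
    s=4
    c=cv2.resize(im,None,fx=s,fy=s,interpolation=cv2.INTER_CUBIC)
    import h,ov
    ow=h.w2px; ov.w2px=lambda n,X:(ow(n,X)+.5)*s-.5
    v=(461.5,-32.0)
    box(c,n,v,6.2,70,50,0,20,(0,0,255)); box(c,n,v,6.2,64,16,20,85,(0,255,0))
    box(c,n,(652.3,73.5),-8.9,18,340,35,90,(255,0,0))
    ov.w2px=ow
    out.append(cv2.copyMakeBorder(c[y0*s:y1*s,x0*s:x1*s],0,0,0,0,0)[:480])
h0=min(o.shape[0] for o in out)
r=np.hstack([o[:h0] for o in out]); r=cv2.resize(r,(800,int(800*r.shape[0]/r.shape[1])),interpolation=cv2.INTER_AREA); cv2.imwrite("pics/ov1.png",r)
print(R.from_rotvec(arm.sense()["eef_rot"]).as_matrix().round(3))
E
```

```text
[[ 0.264 -0.    -0.965]
 [ 0.965 -0.001  0.264]
 [-0.001 -1.     0.   ]]
```

View pics/ov1.png

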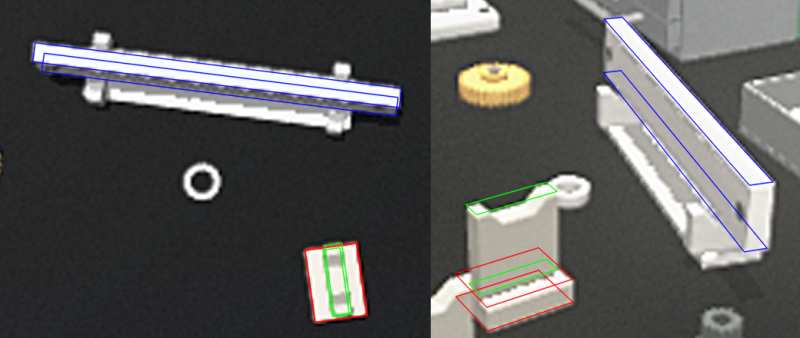

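Overlays agree in both views to about 1–2 mm. Lever mid is (652.3, 73.5) with yaw −8.9°. V-block is (461.5, −32) with yaw +6.2°. Next, a motion helper and the first move.

```bash
cat > go.py <<'E'
# usage: go.py x y z yawdeg(jaw dir) -> shift in tool axes (m), turn (rad)
import sys
from h import *
def st():
    s=arm.sense(); M=R.from_rotvec(s["eef_rot"]).as_matrix()
    yaw=np.degrees(np.arctan2(M[1,0],M[0,0]))
    print("t %.2f tcp %s yaw %.2f tilt %.2f F %s T %s open %.1f j %s"%(s["clock"],s["tcp_pos"].round(1),yaw,np.degrees(np.arccos(-M[2,1])),s["wrist_force"].round(2),s["torque"].round(3),s["opening"],s["joints"].round(2)))
    return s,M,yaw
s,M,yaw=st()
for a in sys.argv[1:]:
    x,y,z,w=map(float,a.split(","))
    print(a,"shift",(M.T@(np.array([x,y,z])-s["tcp_pos"])/1000).round(4),"turn",round(np.radians(-((w-yaw+90)%180-90)),4))
E
python3 go.py 652.3,73.5,170,-8.9
```

```text
t 0.10 tcp [164.7 602.7 249.8] yaw 74.72 tilt 0.06 F [ 0.53 -0.41 -0.47] T [-0.027 -0.073  0.037] open 85.5 j [ 1.2   0.49  1.56 -0.    1.09 -0.11]
652.3,73.5,170,-8.9 shift [-0.3819  0.0801 -0.6099] turn 1.4594
```

Request:
send_rows --pt "0.085 -0.382 0.08 -0.61 1.459" --pt "0.085 -0.382 0.08 -0.61 1.459" --pt "0.085 -0.382 0.08 -0.61 1.459" --pt "0.085 -0.382 0.08 -0.61 1.459" --pt "0.085 -0.382 0.08 -0.61 1.459"

```text
clock: 0.72
tcp_pos: [376.3, 372.9, 215.5]
eef_rot: [-1.552, -0.283, 0.283]
wrist_force: [0.7, 2.0, -0.3]
opening: 85.0
```

```bash
python3 go.py 652.3,73.5,170,-8.9
```

```text
t 0.72 tcp [376.3 372.9 215.5] yaw 20.66 tilt 0.00 F [ 0.7   2.04 -0.29] T [ 0.004 -0.067 -0.   ] open 85.0 j [0.66 0.4  1.83 0.   0.91 0.3 ]
652.3,73.5,170,-8.9 shift [ 0.1527  0.0455 -0.3775] turn 0.5159
```

Request:
send_rows --pt "0.085 0.153 0.03 -0.378 0.516" --pt "0.085 0.153 0.03 -0.378 0.516" --pt "0.085 0.153 0.03 -0.378 0.516" --pt "0.085 0.153 0.03 -0.378 0.516" --pt "0.085 0.153 0.03 -0.378 0.516"

```text
clock: 1.35
tcp_pos: [589.0, 144.9, 192.5]
eef_rot: [-1.568, 0.118, -0.117]
wrist_force: [0.1, 0.8, -0.3]
opening: 84.9
```

```bash
python3 go.py 652.3,73.5,160,-8.9
```

```text
t 1.35 tcp [589.  144.9 192.5] yaw -8.58 tilt 0.02 F [ 0.12  0.79 -0.35] T [ 0.057  0.076 -0.014] open 84.9 j [0.13 0.53 1.67 0.   0.95 0.28]
652.3,73.5,160,-8.9 shift [ 0.0732  0.0325 -0.0612] turn 0.0056
```

Request:
send_rows --pt "0.085 0.073 0.02 -0.061 0.006" --pt "0.085 0.073 0.03 -0.061 0.006" --pt "0.085 0.073 0.03 -0.061 0.006" --pt "0.085 0.073 0.03 -0.061 0.006" --pt "0.085 0.073 0.03 -0.061 0.006"

```text
clock: 1.98
tcp_pos: [650.6, 76.6, 163.5]
eef_rot: [-1.567, 0.121, -0.122]
wrist_force: [-0.5, 0.4, -0.5]
opening: 85.3
```

```bash
python3 go.py 652.3,73.5,74,-8.9; python3 - <<'E'
from h import *
a=arm.read_camera("top");b=arm.read_camera("side")
crop(a,210,140,350,230,2.8,"a.png");crop(b,240,100,380,260,2.8,"b.png")
A=cv2.imread("pics/a.png");B=cv2.imread("pics/b.png")
A=cv2.copyMakeBorder(A,0,B.shape[0]-A.shape[0],0,0,0);cv2.imwrite("pics/p5.png",np.hstack([A,B]))
E
```

```text
t 1.98 tcp [650.6  76.6 163.5] yaw -8.84 tilt 0.03 F [-0.5   0.45 -0.53] T [-0.029 -0.008  0.007] open 85.3 j [0.02 0.62 1.57 0.   0.95 0.17]
652.3,73.5,74,-8.9 shift [ 0.0021  0.0895 -0.0028] turn 0.0011
```

View pics/p5.png

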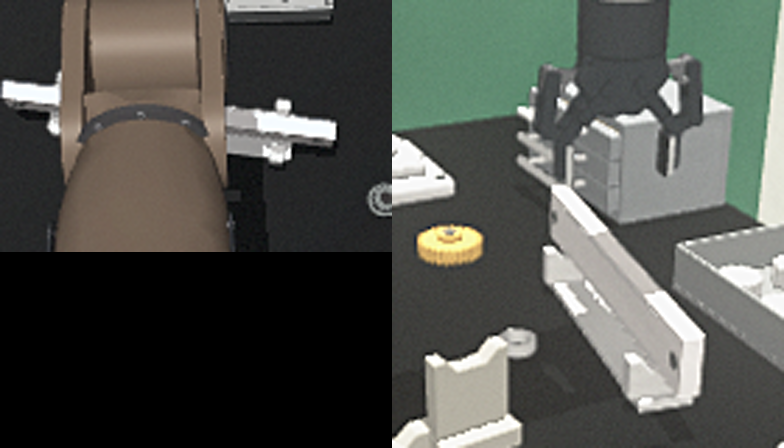

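Side view: the open jaws straddle the lever plane, with fingers at about (565,165) and (668,150) in the picture. Descending.

Request:
send_rows --pt "0.085 0 0.04 0 0" --pt "0.085 0 0.07 0 0" --pt "0.085 0 0.088 0 0" --pt "0.085 0 0.088 0 0" --pt "0.085 0 0.088 0 0"

```text
clock: 2.7
tcp_pos: [651.5, 75.7, 76.0]
eef_rot: [-1.567, 0.121, -0.123]
wrist_force: [0.3, 0.6, 0.0]
opening: 84.8
```

```bash
python3 go.py 652.3,73.5,74,-8.9
```

```text
t 2.70 tcp [651.5  75.7  76. ] yaw -8.90 tilt 0.09 F [0.3  0.59 0.  ] T [0.018 0.036 0.004] open 84.8 j [0.01 0.73 1.62 0.   0.78 0.17]
652.3,73.5,74,-8.9 shift [ 0.0011  0.002  -0.002 ] turn -0.0
```

Request:
send_rows --pt "0.05 0.001 0.002 0 0" --pt "0.035 0.001 0.002 0 0" --pt "0.028 0.001 0.002 0 0" --pt "0.022 0.001 0.002 0 0" --pt "0.021 0.001 0.002 0 0"

```text
clock: 3.32
tcp_pos: [652.0, 75.3, 72.9]
eef_rot: [-1.567, 0.122, -0.122]
wrist_force: [-0.4, -0.9, 0.1]
opening: 20.9
```

```bash
python3 go.py
```

```text
t 3.33 tcp [652.   75.3  72.9] yaw -8.92 tilt 0.01 F [-0.36 -0.88  0.07] T [-0.052 -0.039 -0.043] open 20.9 j [0.01 0.74 1.62 0.   0.78 0.17]
```

Request:
send_rows --pt "0.018 0 0 0 0" --pt "0.014 0 0 0 0" --pt "0.01 0 0 0 0" --pt "0.005 0 0 0 0" --pt "0.005 0 0 0 0"

```text
clock: 3.95
tcp_pos: [652.4, 75.3, 73.1]
eef_rot: [-1.567, 0.121, -0.123]
wrist_force: [3.9, -0.4, 1.4]
opening: 17.4
```

```bash
python3 go.py
```

```text
t 3.95 tcp [652.4  75.3  73.1] yaw -8.91 tilt 0.06 F [ 3.9  -0.38  1.41] T [-0.114 -0.688  0.003] open 17.4 j [0.01 0.74 1.62 0.   0.78 0.17]
```

Request:
send_rows --pt "0.005 0 -0.001 0 0" --pt "0.005 0 -0.002 0 0" --pt "0.005 0 -0.003 0 0" --pt "0.005 0 -0.004 0 0" --pt "0.005 0 -0.004 0 0"

```text
clock: 4.58
tcp_pos: [651.9, 75.4, 76.8]
eef_rot: [-1.567, 0.122, -0.122]
wrist_force: [0.6, 0.6, -6.3]
opening: 17.2
```

```bash
python3 go.py; python3 - <<'E'
from h import *
# average: each camera call advances 0.05 s
F=[];T=[]
for i in range(6):
    im=arm.read_camera("side"); s=arm.sense(); F.append(s["wrist_force"]);T.append(s["torque"])
print(np.mean(F,0).round(2),np.std(F,0).round(2),np.mean(T,0).round(3),np.std(T,0).round(3))
crop(im,280,150,370,260,5,"p6.png")
E
```

```text
t 4.58 tcp [651.9  75.4  76.8] yaw -8.91 tilt 0.02 F [ 0.6   0.62 -6.35] T [-0.357  0.016 -0.059] open 17.2 j [0.01 0.73 1.62 0.   0.79 0.17]
[ 0.56 -0.01 -6.16] [0.57 0.36 0.5 ] [-0.358  0.045 -0.016] [0.031 0.04  0.022]
```

Lifted weight is about 6.2 N and the moment gives +59 mm toward +y. I'll set it back, regrip at +59 mm and check again.

Request:
send_rows --pt "0.005 0 0.001 0 0" --pt "0.005 0 0.002 0 0" --pt "0.005 0 0.003 0 0" --pt "0.005 0 0.004 0 0" --pt "0.005 0 0.004 0 0"

```text
clock: 5.5
tcp_pos: [652.1, 75.3, 73.1]
eef_rot: [-1.567, 0.122, -0.122]
wrist_force: [-0.7, -1.7, -2.8]
opening: 17.5
```

Request:
send_rows --pt "0.025 0 0 0 0" --pt "0.045 0 0 0 0" --pt "0.05 0 0 0.015 0" --pt "0.05 0 0 0.04 0" --pt "0.05 0 0 0.059 0"

```text
clock: 6.12
tcp_pos: [661.3, 136.0, 72.9]
eef_rot: [-1.567, 0.121, -0.121]
wrist_force: [-0.5, 0.8, 0.7]
opening: 50.3
```

```bash
python3 go.py 661,133.5,74,-8.9
```

```text
t 6.12 tcp [661.3 136.   72.9] yaw -8.85 tilt 0.02 F [-0.49  0.77  0.71] T [-0.036  0.005 -0.002] open 50.3 j [0.11 0.76 1.57 0.   0.81 0.26]
661,133.5,74,-8.9 shift [ 0.0001 -0.0011 -0.0026] turn 0.0009
```

Request:
send_rows --pt "0.035 0 0 0 0" --pt "0.025 0 0 0 0" --pt "0.02 0 0 0 0" --pt "0.015 0 0 0 0" --pt "0.005 0 0 0 0"

```text
clock: 6.75
tcp_pos: [661.2, 133.1, 73.0]
eef_rot: [-1.567, 0.122, -0.123]
wrist_force: [-1.0, -1.1, 1.7]
opening: 17.5
```

Request:
send_rows --pt "0.005 0 0 0 0" --pt "0.005 0 -0.002 0 0" --pt "0.005 0 -0.004 0 0" --pt "0.005 0 -0.005 0 0" --pt "0.005 0 -0.005 0 0"

```text
clock: 7.38
tcp_pos: [661.1, 133.7, 77.7]
eef_rot: [-1.567, 0.122, -0.122]
wrist_force: [-1.1, 0.5, -6.6]
opening: 17.1
```

```bash
python3 go.py; python3 - <<'E'
from h import *
F=[];T=[]
for i in range(8):
    im=arm.read_camera("side"); s=arm.sense(); F.append(s["wrist_force"]);T.append(s["torque"])
print(np.mean(F,0).round(2),np.std(F,0).round(2),np.mean(T,0).round(3),np.std(T,0).round(3))
crop(im,270,120,390,260,4,"p6.png")
E
```

```text
t 7.38 tcp [661.1 133.7  77.7] yaw -8.90 tilt 0.01 F [-1.14  0.48 -6.56] T [-0.016  0.069 -0.008] open 17.1 j [0.1  0.75 1.57 0.   0.82 0.26]
[ 0.2  -0.11 -6.55] [0.45 0.51 0.38] [0.02  0.011 0.001] [0.027 0.013 0.023]
```

View pics/p6.png

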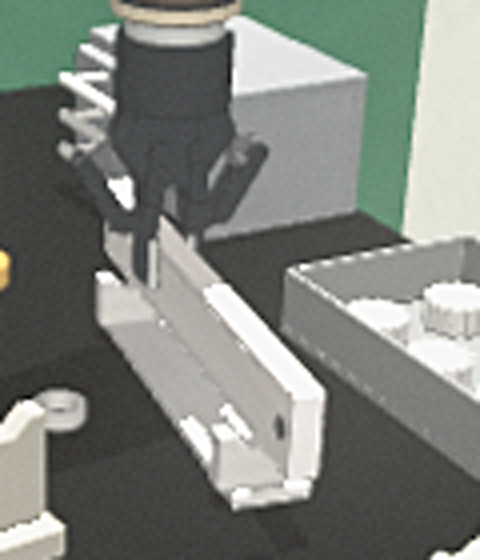

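Picture: the lever is clear of the posts and level, and Fz is −6.55 N. The residual moment of +0.02 N·m puts the balance about 3 mm toward −y from the grip. Next, lift and take a finer reading.

Request:
send_rows --pt "0.005 0 -0.01 0 0" --pt "0.005 0 -0.03 0 0" --pt "0.005 0 -0.055 0 0" --pt "0.005 0 -0.075 0 0" --pt "0.005 0 -0.085 0 0"

```text
clock: 8.4
tcp_pos: [661.6, 133.7, 165.5]
eef_rot: [-1.567, 0.12, -0.124]
wrist_force: [0.2, 0.1, -6.1]
opening: 17.3
```

```bash
python3 - <<'E'
from h import *
F=[];T=[]
for i in range(24):
    im=arm.read_camera("side"); s=arm.sense(); F.append(s["wrist_force"]);T.append(s["torque"])
F,T=np.array(F),np.array(T)
print(F[6:].mean(0).round(2),T[6:].mean(0).round(4),T[6:].std(0).round(3))
cv2.imwrite("pics/s7.png",im[:,:,::-1])
E
python3 go.py 461.2,-29.5,160,6.2
```

```text
[ 0.2   0.03 -6.34] [-0.0075  0.0085 -0.0021] [0.03  0.027 0.029]
t 9.60 tcp [661.1 133.6 162.9] yaw -8.91 tilt 0.01 F [ 0.45  0.11 -6.37] T [-0.003  0.051 -0.001] open 17.1 j [0.1  0.65 1.51 0.   0.98 0.26]
461.2,-29.5,160,6.2 shift [-0.1723  0.0029 -0.1921] turn -0.2637
```

Request:
send_rows --pt "0.005 -0.01 0 -0.011 -0.02" --pt "0.005 -0.03 0 -0.034 -0.05" --pt "0.005 -0.055 0 -0.062 -0.09" --pt "0.005 -0.08 0 -0.09 -0.13" --pt "0.005 -0.105 0 -0.119 -0.17"

```text
clock: 10.22
tcp_pos: [537.3, 31.3, 163.1]
eef_rot: [-1.571, -0.013, 0.013]
wrist_force: [0.8, 0.4, -7.1]
opening: 17.1
```

```bash
python3 go.py 461.5,-32,160,6.2
```

```text
t 10.22 tcp [537.3  31.3 163.1] yaw 0.95 tilt 0.02 F [ 0.76  0.43 -7.06] T [-0.034  0.039 -0.035] open 17.1 j [-0.06  0.48  1.87 -0.    0.8  -0.08]
461.5,-32,160,6.2 shift [-0.0768  0.0031 -0.0621] turn -0.0916
```

Request:
send_rows --pt "0.005 -0.022 0 -0.018 -0.035" --pt "0.005 -0.044 0 -0.036 -0.06" --pt "0.005 -0.064 0 -0.052 -0.08" --pt "0.005 -0.074 0 -0.06 -0.092" --pt "0.005 -0.077 0 -0.063 -0.092"

```text
clock: 10.85
tcp_pos: [462.6, -32.2, 163.2]
eef_rot: [-1.569, -0.084, 0.083]
wrist_force: [-0.1, -0.1, -6.6]
opening: 17.3
```

```bash
python3 - <<'E'
from h import *
for i in range(6): b=arm.read_camera("side")
a=arm.read_camera("top")
crop(b,200,110,420,330,2.5,"b.png");crop(a,250,190,350,320,2.5,"a.png")
A=cv2.imread("pics/a.png");B=cv2.imread("pics/b.png")
A=cv2.copyMakeBorder(A,0,B.shape[0]-A.shape[0],0,0,0);cv2.imwrite("pics/p7.png",np.hstack([A,B]))
E
python3 go.py 461.5,-32,125,6.2
```

```text
t 11.20 tcp [463.2 -31.5 162.7] yaw 6.13 tilt 0.01 F [-1.27  0.28 -6.29] T [0.006 0.002 0.019] open 17.5 j [-0.21  0.39  2.04  0.    0.71 -0.32]
461.5,-32,125,6.2 shift [-0.0018  0.0377 -0.0004] turn -0.0012
```

View pics/p7.png

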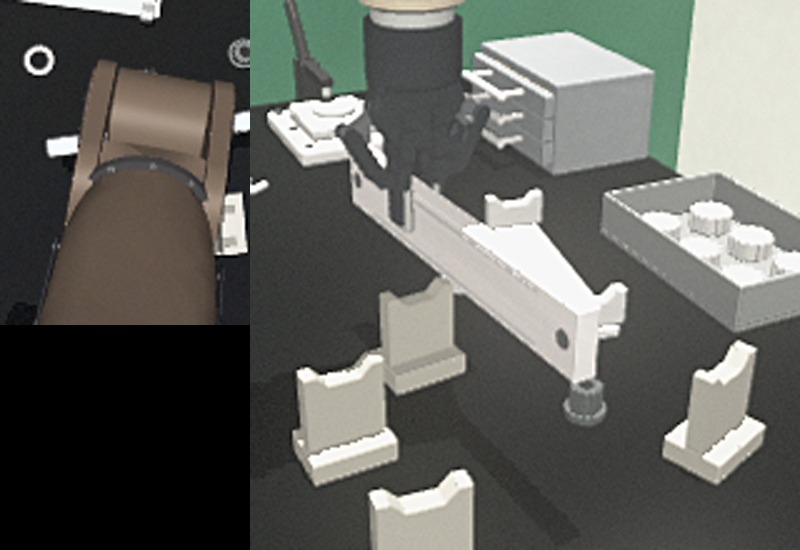

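The lever hangs level above the block, whose V is at about (418,285) in the picture. Descending to just above the groove and correcting x by −1.8 mm.

Request:
send_rows --pt "0.005 -0.0015 0.006 0 0" --pt "0.005 -0.0015 0.016 0 0" --pt "0.005 -0.0015 0.027 0 0" --pt "0.005 -0.0015 0.035 0 0" --pt "0.005 -0.0015 0.0385 0 0"

```text
clock: 11.82
tcp_pos: [461.3, -31.9, 123.6]
eef_rot: [-1.569, -0.083, 0.084]
wrist_force: [-0.3, 0.1, -6.9]
opening: 17.5
```

```bash
python3 - <<'E'
from ov import *
import ov,h
F=[];T=[];Ps=[]
for i in range(12):
    b=arm.read_camera("side");s=arm.sense();F.append(s["wrist_force"]);T.append(s["torque"]);Ps.append(s["tcp_pos"])
p=np.mean(Ps[4:],0);print(p.round(2),np.mean(F[4:],0).round(2),np.mean(T[4:],0).round(3))
s=5;c=cv2.resize(np.ascontiguousarray(b[:,:,::-1]),None,fx=s,fy=s,interpolation=cv2.INTER_CUBIC)
ow=h.w2px; ov.w2px=lambda n,X:(ow(n,X)+.5)*s-.5
box(c,"side",(461.5,-32),6.2,64,16,20,85,(0,160,0))
u=np.array([-np.sin(np.radians(6.2)),np.cos(np.radians(6.2))])
box(c,"side",p[:2]-60*u,6.2,18,340,p[2]-38,p[2]+17,(255,0,0))
cv2.imwrite("pics/p8.png",c[170*s:290*s,235*s:350*s])
E
python3 go.py 461.5,-32,113,6.2
```

```text
[461.5  -31.94 124.54] [-0.11 -0.15 -6.4 ] [0.005 0.002 0.014]
t 12.43 tcp [461.4 -31.9 124.5] yaw 6.10 tilt 0.02 F [ 0.61 -0.98 -7.04] T [-0.039  0.032  0.018] open 17.3 j [-0.21  0.46  2.08  0.    0.61 -0.32]
461.5,-32,113,6.2 shift [ 0.0001  0.0115 -0.0001] turn -0.0017
```

View pics/p8.png

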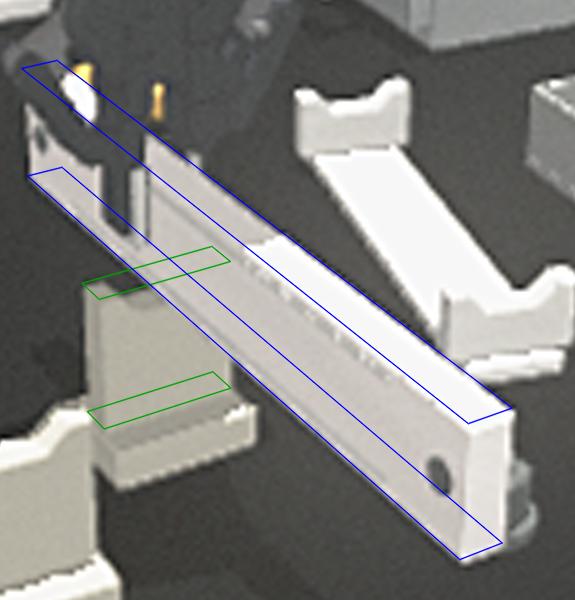

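The lever matches its model and the block is within about 1 mm. Descending slowly and watching force.

Request:
send_rows --pt "0.005 0.0005 0.002 0 0" --pt "0.005 0.0005 0.004 0 0" --pt "0.005 0.0005 0.006 0 0" --pt "0.005 0.0005 0.0075 0 0" --pt "0.005 0.0005 0.0085 0 0"

```text
clock: 13.05
tcp_pos: [461.9, -31.9, 115.7]
eef_rot: [-1.569, -0.084, 0.084]
wrist_force: [-0.6, -0.5, -6.6]
opening: 17.3
```

Request:
send_rows --pt "0.005 0 0.0003 0 0" --pt "0.005 0 0.0006 0 0" --pt "0.005 0 0.0009 0 0" --pt "0.005 0 0.0012 0 0" --pt "0.005 0 0.0015 0 0"

```text
clock: 13.68
tcp_pos: [461.9, -31.9, 114.3]
eef_rot: [-1.569, -0.084, 0.084]
wrist_force: [0.2, -0.0, -5.8]
opening: 17.3
```

```bash
python3 go.py
```

```text
t 13.68 tcp [461.9 -31.9 114.3] yaw 6.10 tilt 0.01 F [ 0.15 -0.02 -5.8 ] T [-0.058  0.021  0.01 ] open 17.3 j [-0.21  0.48  2.09  0.    0.58 -0.32]
```

Request:
send_rows --pt "0.005 0 0.0002 0 0" --pt "0.005 0 0.0004 0 0" --pt "0.005 0 0.0006 0 0" --pt "0.005 0 0.0008 0 0" --pt "0.005 0 0.0008 0 0"

```text
clock: 14.3
tcp_pos: [461.9, -31.9, 113.5]
eef_rot: [-1.569, -0.084, 0.084]
wrist_force: [-0.0, -0.2, -6.2]
opening: 17.8
```

Request:
send_rows --pt "0.005 0 0.0002 0 0" --pt "0.005 0 0.0003 0 0" --pt "0.005 0 0.0004 0 0" --pt "0.005 0 0.0004 0 0" --pt "0.005 0 0.0004 0 0"

```text
clock: 14.92
tcp_pos: [461.9, -31.9, 113.1]
eef_rot: [-1.569, -0.084, 0.084]
wrist_force: [-0.4, 0.3, -6.3]
opening: 17.3
```

```bash
python3 - <<'E'
from h import *
F=[];T=[];P=[]
for i in range(8):
    arm.read_camera("side");s=arm.sense();F.append(s["wrist_force"]);T.append(s["torque"]);P.append(s["tcp_pos"])
print(*[np.mean(q[2:],0).round(3) for q in(P,F,T)])
E
```

```text
[461.901 -31.869 113.139] [-0.09   0.012 -6.062] [-0.014 -0.004 -0.003]
```

Still hanging, so continuing in 0.3 mm steps.

Request:
send_rows --pt "0.005 0 0.0001 0 0" --pt "0.005 0 0.0002 0 0" --pt "0.005 0 0.0003 0 0" --pt "0.005 0 0.0003 0 0" --pt "0.005 0 0.0003 0 0"

```text
clock: 15.95
tcp_pos: [461.9, -31.9, 112.9]
eef_rot: [-1.569, -0.084, 0.083]
wrist_force: [-1.1, -0.1, -2.5]
opening: 17.6
```

Request:
send_rows --pt "0.005 0 0.0001 0 0" --pt "0.005 0 0.0002 0 0" --pt "0.005 0 0.0003 0 0" --pt "0.005 0 0.0003 0 0" --pt "0.005 0 0.0003 0 0"

```text
clock: 16.58
tcp_pos: [461.9, -31.8, 112.9]
eef_rot: [-1.569, -0.084, 0.083]
wrist_force: [-2.8, 0.5, 5.2]
opening: 17.0
```

```bash
python3 go.py
```

```text
t 16.57 tcp [461.9 -31.8 112.9] yaw 6.11 tilt 0.02 F [-2.82  0.47  5.21] T [ 0.038  0.534 -0.06 ] open 17.0 j [-0.21  0.48  2.09  0.    0.58 -0.32]
```

Contact: about 11 N on the floor, at the expected height (underside 74.9 mm). Backing off 0.2 mm, then opening gently.

Request:
send_rows --pt "0.005 -0.0002 -0.0002 0 0" --pt "0.005 -0.0003 -0.0003 0 0" --pt "0.005 -0.0003 -0.0003 0 0" --pt "0.005 -0.0003 -0.0003 0 0" --pt "0.005 -0.0003 -0.0003 0 0"

```text
clock: 17.2
tcp_pos: [461.8, -31.9, 112.9]
eef_rot: [-1.569, -0.084, 0.083]
wrist_force: [1.7, 0.9, 2.6]
opening: 17.2
```

```bash
python3 go.py
```

```text
t 17.20 tcp [461.8 -31.9 112.9] yaw 6.10 tilt 0.04 F [1.67 0.94 2.64] T [ 0.346 -0.243  0.033] open 17.2 j [-0.21  0.48  2.09  0.    0.57 -0.32]
```

Request:
send_rows --pt "0.018 0 0 0 0" --pt "0.019 0 0 0 0" --pt "0.02 0 0 0 0" --pt "0.021 0 0 0 0" --pt "0.022 0 0 0 0"

```text
clock: 17.82
tcp_pos: [461.6, -31.9, 112.8]
eef_rot: [-1.569, -0.084, 0.084]
wrist_force: [0.1, 1.0, -0.5]
opening: 22.0
```

```bash
python3 go.py;python3 - <<'E'
from h import *
for i in range(6): b=arm.read_camera("side")
crop(b,230,160,350,290,4.5,"p9.png")
E
```

```text
t 17.82 tcp [461.6 -31.9 112.8] yaw 6.10 tilt 0.00 F [ 0.12  0.99 -0.49] T [ 0.017 -0.032  0.03 ] open 22.0 j [-0.21  0.48  2.09  0.    0.58 -0.32]
```

View pics/p9.png

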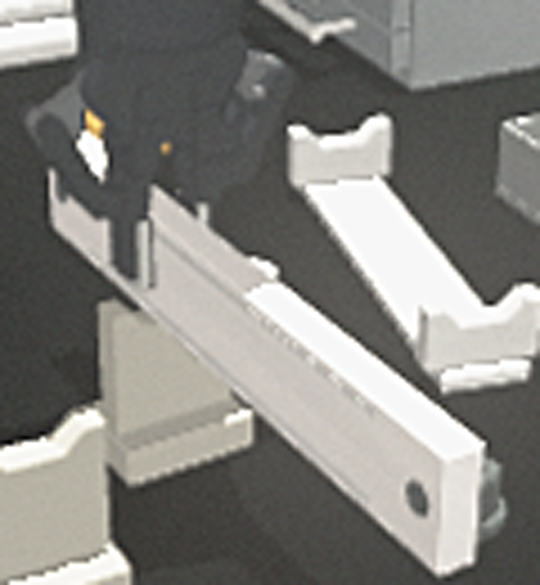

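Released at 22 mm opening with near-zero forces; the lever still lies level. Opening further and rising straight up.

Request:
send_rows --pt "0.026 0 0 0 0" --pt "0.032 0 0 0 0" --pt "0.04 0 0 0 0" --pt "0.045 0 0 0 0" --pt "0.045 0 -0.01 0 0"

```text
clock: 18.75
tcp_pos: [461.3, -31.9, 122.8]
eef_rot: [-1.569, -0.083, 0.085]
wrist_force: [-1.0, -0.4, 0.0]
opening: 44.8
```

Request:
send_rows --pt "0.045 0 -0.02 0 0" --pt "0.045 0 -0.04 0 0" --pt "0.045 0 -0.07 0 0" --pt "0.045 0 -0.1 0 0" --pt "0.045 0 -0.12 0 0"

```text
clock: 19.38
tcp_pos: [461.6, -31.9, 244.9]
eef_rot: [-1.57, -0.085, 0.082]
wrist_force: [-0.4, -0.0, 0.6]
opening: 44.9
```

```bash
python3 go.py;python3 - <<'E'
from ov import *
import ov,h
for i in range(20): b=arm.read_camera("side")
s=4;c=cv2.resize(np.ascontiguousarray(b[:,:,::-1]),None,fx=s,fy=s,interpolation=cv2.INTER_CUBIC)
ow=h.w2px; ov.w2px=lambda n,X:(ow(n,X)+.5)*s-.5
u=np.array([-np.sin(np.radians(6.1)),np.cos(np.radians(6.1))])
box(c,"side",np.array([461.7,-31.9])-60*u,6.1,18,340,75,130,(255,0,0))
cv2.imwrite("pics/p10.png",c[150*s:295*s,220*s:370*s])
E
```

```text
t 19.38 tcp [461.6 -31.9 244.9] yaw 6.11 tilt 0.10 F [-0.38 -0.02  0.59] T [-0.    -0.023  0.035] open 44.9 j [-0.21  0.27  1.95  0.    0.92 -0.32]
```

View pics/p10.png

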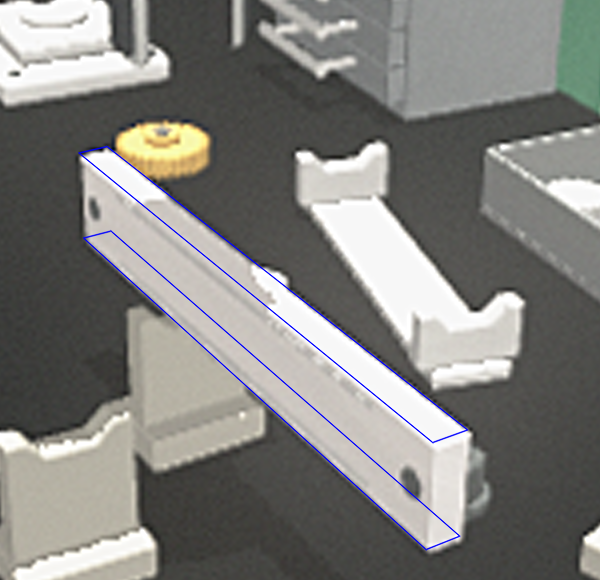

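The lever stands level on the block alone after about a second free, matching the level model at both ends, and the gripper is clear above. Handing in.

```bash
python3 -c "
from rig import arm
print(arm.hand_in())"
```

```text
the job is handed in; nothing more can be done
None
```

The lever is standing level and upright in the groove of the leftmost V-block, resting on that block alone, and I've handed the job in. It took about 20 s of the 67 s allowed.

- **Finding the balance point:** I gripped at mid-length, lifted 4 mm and read the wrist moment, which put the balance about 59 mm toward +y. After setting it down and regripping there, it hung level at about 6.4 N. The two readings there disagreed slightly: one put the balance 3 mm to one side of the grip, the other 1 mm to the other. I placed the lever with the grip point over the middle of the block, well within the 8 mm allowed.
- **Placing:** I lowered it in small steps of 0.3 mm or less. The highest load I read on the ceramic was about 12 N, against the 35 N limit.
- **Last checks:** About a second after release, the side camera view matched a level, aligned lever to within about a pixel at both ends. The wrist force was near zero, with the gripper about 130 mm above its release height.
- **Not fully checked:** The gear and hub were in view in that last picture. I didn't re-check the bearing ring, wrench and setting block after the placing, but the arm and lever passed well above or clear of them.

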